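# Sort the full and the empty alloy canister by feel

## Robot

A 6-joint arm with a two-finger parallel gripper is mounted at the origin on a cart in front of the work surface, level with it; the furniture and walls round the work are solid. World frame = base frame: x ahead of the robot, y to its left, z up, the work surface at z = 0. Lengths are in mm, angles in rad, forces in N, time in s.
With the tool pointing down it reaches from about 400 to 925 mm from the base axis. Payload 12.5 kg.
Tool frame: the origin (TCP) lies on the mounting face of the last link; the fingertips stand 190 mm ahead of it and the grasp point (between the pads) lies 171 mm ahead of it; x points along the fingers, y is the direction in which the jaws open and shut, and the axes are right-handed (so a half turn about x gives the same grasp; the last joint's range is limited). The gripper opens to 95 mm and grips with 3 to 60 N. Pads are 20 mm wide; open, the fingers measure 119 mm over their backs; the gripper's body (75 mm by 180 mm) begins 59 mm behind the grasp point.
Start: joints at [-1.361, 0.491, 1.559, -0, 1.092, -0.106], TCP at [194.13, -594.086, 404.761] pointing down, gripper open.
Joint ranges: [-3.1, 3.1], [-0.84, 2.19], [0.05, 2.79], [-1.13, 4.28], [0.06, 2.93], [-2.69, 2.69]. Speed limits (rad/s): [2.22, 2.22, 2.79, 3.14, 3.14, 3.14].

## Interface

Orientations are given as [roll, pitch, yaw] about the fixed x, y, z axes, in that order (R = Rz(yaw) Ry(pitch) Rx(roll)).
In Python, from cell import env, eyes gives the robot as it stands. The module is installed in compiled form; this text tells all that it offers.
- The arm moves only by the tool jog_arm, never from a script. Its argument "deltas" is one flat list of numbers, 7 for each row, row after row: the shift along the tool's x, y, z in mm, then the turn, a rotation vector about the tool's x, y, z in rad, then the opening, from 0 (shut) to 1 (fully open). A call has 1 to 10 rows; each row shifts and turns the pose as measured when the row begins, along the tool's axes as they then stand; what a row does not reach is not made up. A row lasts 1/8 s, in which the tool goes at most 62.5 mm and 10.7 degrees, less where a joint would pass 70% of its speed; a pose out of reach is approached as far as the arm can. A call is refused whole if a number of a shift passes 62.5 or a number of a turn 0.188, either way. A call with a gripper value outside its range is refused whole. The fingers move at their own pace and stop on an object; the grip force is fixed at half the most. Time passes only in rows, so rows that do not move let the fingers close. It gives the time, the measured TCP pose, the force and the opening at its end, in the units of the state.
- env.state(): the state, without advancing time (a new reading comes with each control period).
- eyes.read_camera(name): name is "scene" or "top" or "wrist"; returns a dict with "image" (400x640x3 uint8, red, green, blue), "fovy" (degrees; the focal length in pixels is half the picture's height over the tangent of half this angle, whatever the lens; pixels are square), "cx", "cy" (the principal point, pixels), "world_from_camera" (4x4, takes a point from camera to world coordinates). Camera axes: x right, y up, looking along -z (the intrinsics and any distortion apply to the point x, -y, -z); pixel columns grow to the right and rows downward; lengths in mm; the calibration is good to about 2 mm. The wrist camera is an equidistant fisheye: a pixel r from the principal point sees the ray r / f radians off the axis. A picture is of the moment at which its call begins. There is no depth.
- env.job_done(): hands the job in, once; it reports no verdict.
The state is a dict: "t": time; "joints": joint angles; "qvel": joint speeds; "tau": joint torques, N m; "eef_pos": TCP position; "tcp_rot": TCP orientation; "ft_force": force on the tool from outside, world axes, zero at the start; "moment": the same for the moment, N m; "opening": opening from 0.0 (shut) to 1.0 (fully open).
Only numpy, scipy, OpenCV 4.12 (cv2) and the standard library are available. Lean on these libraries where they do the work, as an engineer would, in place of code of your own. Each camera call takes 0.05 s, during which the arm holds its last target.

## Task

Two sealed canisters that look alike stand on the bench: one holds a metal slug, the other is empty. Lift one just clear of the bench and hold it still for a moment to feel by its weight which it is; then push the full one fully home into the well of the square holder and the empty one fully home into the well of the round holder, pressing until each stands on the washer at the bottom of its well but never with more than about 2.5 kg (25 N). Keep the canisters upright and low, no more than 100 mm off the bench, and leave the plaster cast and the powder jar where they are.

Things in the scene. Friction and masses are not known exactly. Their poses are not given: they have to be found in the camera images.
- canister_a: sealed plain metal canister, 40 mm diameter, 80 mm tall; the two look alike and either may be the full one (changes from start to start). Full (metal slug inside) it weighs 390 to 490 g, empty (light packing) about 105 g; the contents have 2 to 3 mm of play. Origin: centre of its underside, z up along its axis. Starts upright on the bench
- canister_b: sealed plain metal canister, 40 mm diameter, 80 mm tall; the two look alike and either may be the full one (changes from start to start). Full (metal slug inside) it weighs 390 to 490 g, empty (light packing) about 105 g; the contents have 2 to 3 mm of play. Origin: centre of its underside, z up along its axis. Starts upright on the bench
- square_holder: for the full canister: fixed grey plastic holder, a square block 68 x 68 mm, 40 mm tall, with a round well 44 mm in diameter and 30 mm deep down its middle; on its floor lies a firm, slippery plastic spring washer (7 N per mm), its top 10 mm above the bench (a canister that is home stands on it, 50 mm proud of the holder). Origin: centre of its underside, on the bench; z up
- round_holder: for the empty canister: fixed grey plastic holder, a round block 68 mm in diameter (foot 74 mm), 40 mm tall, with a round well 44 mm in diameter and 30 mm deep down its middle; on its floor lies a firm, slippery plastic spring washer (7 N per mm), its top 10 mm above the bench (a canister that is home stands on it, 50 mm proud of the holder). Origin: centre of its underside, on the bench; z up
- square_holder_mouth (a point): centre of the square holder's well at its top face, 40 mm above the bench. Down the well a friction-held, slippery plastic plunger (26 mm diameter) starts 10 to 14 mm above the washer on the well's floor; it gives way to a push of 6 to 10 N, stays where it is left, and is pushed down by the canister until that stands on the washer
- round_holder_mouth (a point): centre of the round holder's well at its top face, 40 mm above the bench. Down the well a friction-held, slippery plastic plunger (26 mm diameter) starts 10 to 14 mm above the washer on the well's floor; it gives way to a push of 6 to 10 N, stays where it is left, and is pushed down by the canister until that stands on the washer
- cast: bystander: loose grey plaster dental cast, 58 x 65 x 33 mm, origin under its centre
- jar: bystander: loose small powder jar with a dark lid, 47 mm diameter, 44 mm tall, origin under its centre
There are look-alikes about, which are no part of the job. Leave any yellow look-alike of the square_holder alone.

How it is judged:
By the outcome, as a careful person would: the job done as asked, in the order asked, and still so for the second after the job is handed in, with the robot touching nothing.
It also fails if it takes over 61 s, if anything falls off the work surface, if the arm or the gripper's body presses on something with over 40 N, if the wrist force passes 120 N, or if a joint passes its speed limit or range.

## Working session

There is one attempt and no reset: what is moved stays moved. The work goes in short steps, Python scripts to look and compute and a tool call to move; the robot and the scene stay as the last step left them, time stands still between calls to the robot, and variables do not carry over. Pictures are saved under pics/ and viewed, and the job is handed in when it is done.

Besides the shell and the picture viewer there is one more tool, called after "Emit:" in YAML: its name, and indented under it one key for each argument. jog_arm: Moves the arm, as the interface text tells. Its arguments: {"type":"object","properties":{"deltas":{"type":"array","items":{"type":"number"}}},"required":["deltas"]}

```bash
mkdir -p pics; python3 - <<'E'
from cell import env, eyes
import cv2,numpy as np,pickle
print(env.state())
for n in ["scene","top"]:
    d=eyes.read_camera(n); cv2.imwrite(f"pics/{n}0.png",d["image"][:,:,::-1]); pickle.dump(d,open(f"{n}0.pkl","wb"))
    print(n,d["fovy"],d["cx"],d["cy"],d["world_from_camera"].round(3).tolist(),d.keys())
E
```

```text
{'t': 0.0, 'joints': array([-1.36059151e+00,  4.91539861e-01,  1.55947307e+00,  9.54551174e-06,
        1.09170573e+00, -1.05574144e-01]), 'qvel': array([-6.13059731e-05, -1.84976100e-03,  1.18083395e-04, -2.03797948e-03,
       -7.80875254e-04,  6.98086505e-05]), 'tau': array([ 9.54511706e-04, -6.12640285e+01, -2.58178854e+01,  6.92378869e-02,
        4.82811104e-02, -1.16517635e-04]), 'eef_pos': array([ 194.126366  , -594.04042578,  404.16573615]), 'tcp_rot': array([-1.68388884,  1.56967029,  1.77347837]), 'ft_force': array([0.03809454, 0.11681746, 0.37893452]), 'moment': array([-0.01657637,  0.00419319, -0.01237992]), 'opening': 1.0005260267198426}
scene 47.454620046253794 316.8497040600473 202.96371145499597 [[0.846, 0.391, -0.362, 235.788], [-0.533, 0.62, -0.575, -644.898], [-0.0, 0.68, 0.733, 795.576], [0.0, 0.0, 0.0, 1.0]] dict_keys(['image', 'fovy', 'cx', 'cy', 'world_from_camera'])
top 53.23596892574747 320.66663880121723 198.40207242080848 [[-0.01, 0.989, -0.145, 469.178], [-1.0, -0.009, 0.009, -93.975], [0.007, 0.145, 0.989, 943.683], [0.0, 0.0, 0.0, 1.0]] dict_keys(['image', 'fovy', 'cx', 'cy', 'world_from_camera'])
```

View pics/scene0.png

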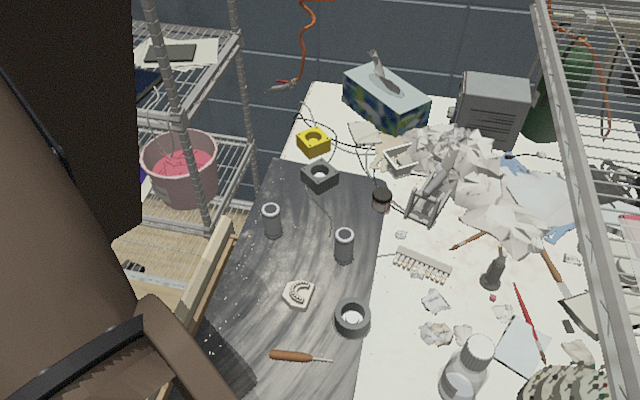

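View pics/top0.png

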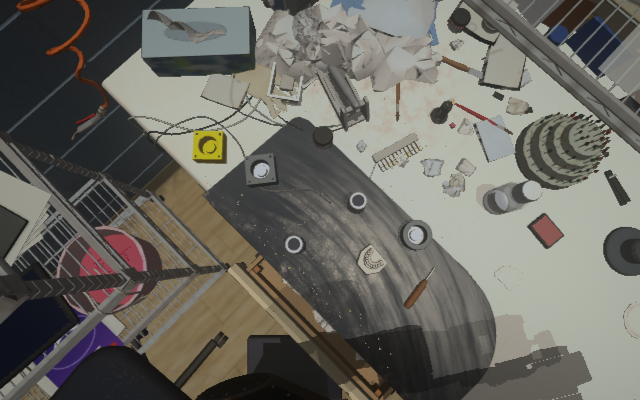

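Scene: canisters at (272,207) and (344,233), grey square holder (320,172), yellow look-alike (313,142), round holder (352,318), cast (297,294), jar (381,200). Top: canisters (293,244) and (358,201), square holder (261,169), yellow (209,147), round holder (415,236), jar (323,136). Close crops next.

```bash
python3 - <<'E'
import cv2,numpy as np,pickle
t=pickle.load(open("top0.pkl","rb"))["image"][:,:,::-1]; s=pickle.load(open("scene0.pkl","rb"))["image"][:,:,::-1]
def c(im,x,y,r=30,z=6): return cv2.resize(im[y-r:y+r,x-r:x+r],None,fx=z,fy=z,interpolation=cv2.INTER_CUBIC)[:, :]
def mk(im,pts,r,z,name):
    T=[]
    for x,y in pts:
        k=c(im,x,y,r,z).copy()
        for i in range(0,2*r,5):
            cv2.line(k,(i*z,0),(i*z,4 if i%10 else 9),(0,0,255),1); cv2.line(k,(0,i*z),(4 if i%10 else 9,i*z),(0,0,255),1)
        cv2.putText(k,f"{x-r},{y-r}",(12,20),0,.45,(0,255,255),1)
        T.append(k)
    cv2.imwrite(name,np.vstack([np.hstack(T[:2]),np.hstack(T[2:])]))
mk(t,[(293,244),(358,201),(261,169),(415,236)],22,6,"pics/topc.png")
mk(s,[(272,220),(344,245),(320,176),(352,319)],24,6,"pics/scenec.png")
E
```

```text
(no output)
```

View pics/topc.png

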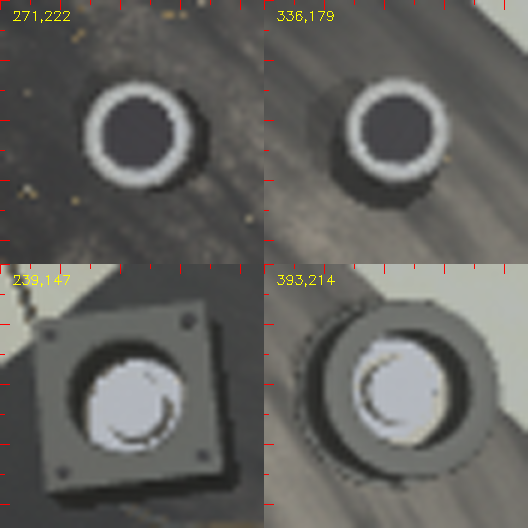

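View pics/scenec.png

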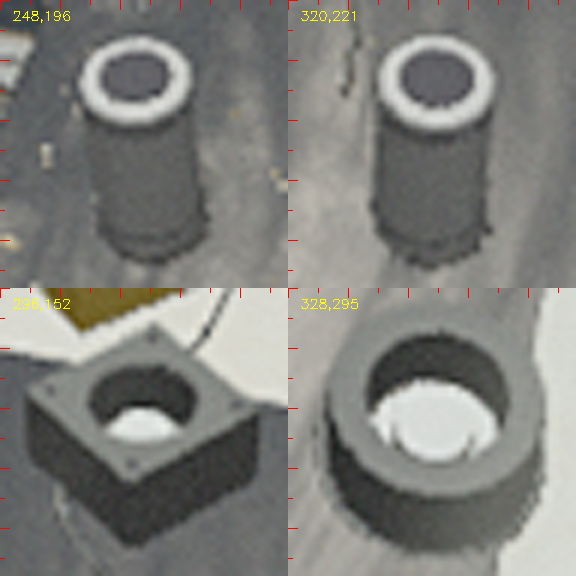

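```bash
cat > h.py <<'E'
import numpy as np,pickle,cv2
def ray(d,u,v,fish=False):
    f=200/np.tan(np.radians(d["fovy"])/2); x=(u-d["cx"])/f; y=(v-d["cy"])/f
    if fish:
        r=np.hypot(x,y); s=np.sinc(r/np.pi); q=np.array([x*s,-y*s,-np.cos(r)])
    else: q=np.array([x,-y,-1.]); q/=np.linalg.norm(q)
    M=d["world_from_camera"]; return M[:3,3],M[:3,:3]@q
def atz(d,u,v,z,fish=False):
    o,q=ray(d,u,v,fish); return o+q*(z-o[2])/q[2]
def tri(rs):
    A=sum(np.eye(3)-np.outer(q,q) for o,q in rs); b=sum((np.eye(3)-np.outer(q,q))@o for o,q in rs); return np.linalg.solve(A,b)
E
python3 - <<'E'
from h import *
T=pickle.load(open("top0.pkl","rb"));S=pickle.load(open("scene0.pkl","rb"))
for n,t,s,z in [("A",(293.6,243.9),(270.25,208.9),80),("B",(357.8,200.3),(344.5,234.4),80),("sq",(259.6,168.6),(319.25,169.9),40),("rd",(417.1,234.2),(352.3,312.9),40)]:
    print(n,atz(T,*t,z).round(1),atz(S,*s,z).round(1),tri([ray(T,*t),ray(S,*s)]).round(1))
for n,t,s,z in [("cast",(371,260),(297,294),20),("jar",(323,136),(381,195),44),("yel",(209,147),(313,135),40)]:
    print(n,atz(T,*t,z).round(1),atz(S,*s,z).round(1))
E
```

```text
A [497.  -42.3  80. ] [496.8 -45.3  80. ] [497.5 -42.3  76.7]
B [ 590.5 -182.6   80. ] [ 590.5 -186.3   80. ] [ 591.7 -183.4   75.9]
sq [672.   38.6  40. ] [672.5  37.4  40. ] [672.7  38.6  38.9]
rd [ 517.4 -319.2   40. ] [ 516.7 -321.7   40. ] [ 517.8 -320.2   36.6]
cast [ 460.6 -215.9   20. ] [ 456.4 -221.5   20. ]
jar [ 747.6 -108.6   44. ] [ 744.7 -112.6   44. ]
yel [724.3 156.9  40. ] [730.6 159.4  40. ]
```

```bash
cat >> h.py <<'E'
from scipy.spatial.transform import Rotation as Ro
def Rt(s): return Ro.from_euler("xyz",s["tcp_rot"]).as_matrix()
def togo(s,xyz,yaw=None):
    """shift in tool axes to bring grasp point to xyz (world), tool pointing down with jaw (y) axis at angle yaw"""
    R=Rt(s); g=s["eef_pos"]+R[:,0]*171
    y=R[:,1] if yaw is None else np.array([np.cos(yaw),np.sin(yaw),0]); 
    x=np.array([0,0,-1.]); y=y-x*(x@y); y/=np.linalg.norm(y); Rd=np.c_[x,y,np.cross(x,y)]
    rv=Ro.from_matrix(R.T@Rd).as_rotvec()
    tcp=np.array(xyz)-Rd[:,0]*171
    return g,R.T@(tcp-s["eef_pos"]),rv
E
python3 - <<'E'
from h import *
from cell import env,eyes
s=env.state();R=Rt(s);print(R.round(3))
d=eyes.read_camera("wrist");M=d["world_from_camera"];print(d["fovy"],d["cx"],d["cy"])
print((R.T@M[:3,:3]).round(3),(R.T@(M[:3,3]-s["eef_pos"])).round(1))
cv2.imwrite("pics/w0.png",d["image"][:,:,::-1])
print(togo(s,(590.8,-184,210)), np.arctan2(R[1,1],R[0,1]))
E
```

```text
[[-0.     0.311 -0.951]
 [ 0.001 -0.951 -0.311]
 [-1.    -0.001 -0.   ]]
65.70646984690485 323.5220635960867 200.9057675191993
[[ 0.001  0.297 -0.955]
 [ 1.     0.001  0.001]
 [ 0.001 -0.955 -0.297]] [ 18.9   0.8 -83.6]
(array([ 194.09365214, -593.88920045,  233.21137552]), array([  23.53821931, -266.54717133, -504.41469972]), array([-6.31954160e-08, -1.28547584e-04,  9.83222073e-04])) -1.2549773170093392
```

View pics/w0.png

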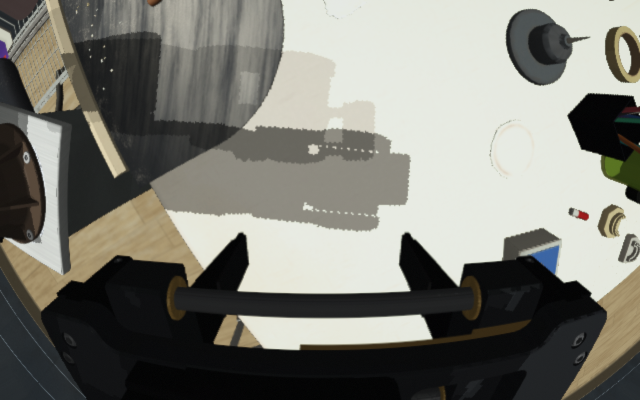

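Emit:
jog_arm:
  deltas: [2, -26.7, -50.5, 0, 0, 0, 1, 2, -26.7, -50.5, 0, 0, 0, 1, 2, -26.7, -50.5, 0, 0, 0, 1, 2, -26.7, -50.5, 0, 0, 0, 1, 2, -26.7, -50.5, 0, 0, 0, 1, 2, -26.7, -50.5, 0, 0, 0, 1, 2, -26.7, -50.5, 0, 0, 0, 1, 2, -26.7, -50.5, 0, 0, 0, 1, 2, -26.7, -50.5, 0, 0, 0, 1, 2, -26.7, -50.5, 0, 0, 0, 1]

```text
t: 1.4
eef_pos: [601.4, -173.9, 382.3]
tcp_rot: [-1.3, 1.569, 2.151]
ft_force: [-0.5, -1.6, 0.2]
opening: 1.003
```

```bash
cat > w.py <<'E'
import sys
from h import *
from cell import env,eyes
s=env.state()
d=eyes.read_camera("wrist");d["s"]=s
pickle.dump(d,open(sys.argv[1]+".pkl","wb"));cv2.imwrite(f"pics/{sys.argv[1]}.png",d["image"][:,:,::-1])
print(s["t"],s["ft_force"].round(2),s["opening"],s["joints"].round(2))
for a in sys.argv[2:]:
    print([v.round(4) for v in togo(s,eval(a))])
E
python3 w.py w1 "(590.8,-184,210)"
```

```text
1.4 [-0.48 -1.58  0.16] 1.0025724484537384 [-0.39  0.51  1.58  0.    1.05  0.87]
[array([ 601.2381, -173.653 ,  211.2675]), array([ 1.2618,  6.3475, 13.1828]), array([0.    , 0.0006, 0.002 ])]
```

View pics/w1.png

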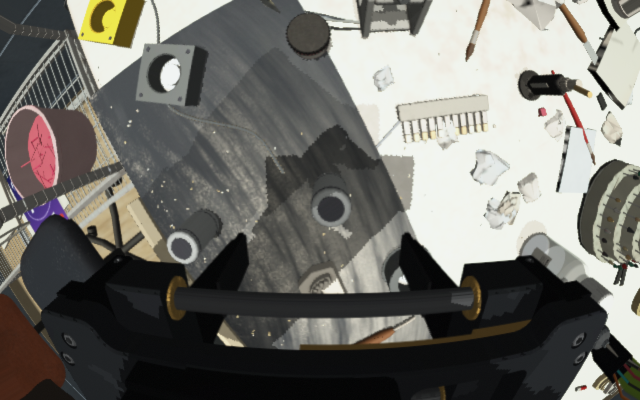

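```bash
python3 - <<'E'
from h import *
d=pickle.load(open("w1.pkl","rb"))
im=d["image"][:,:,::-1]
k=[cv2.resize(im[y-32:y+32,x-32:x+32],None,fx=6,fy=6,interpolation=cv2.INTER_CUBIC) for x,y in [(331,207),(170,75)]]
cv2.imwrite("pics/w1c.png",np.hstack(k))
print(atz(d,331,207,80,1),atz(d,183,246,80,1),atz(d,167,75,40,1))
E
```

```text
[ 593.10574321 -183.98685219   80.        ] [500.85428384 -44.48788142  80.        ] [671.95988542  31.87204015  40.        ]
```

View pics/w1c.png

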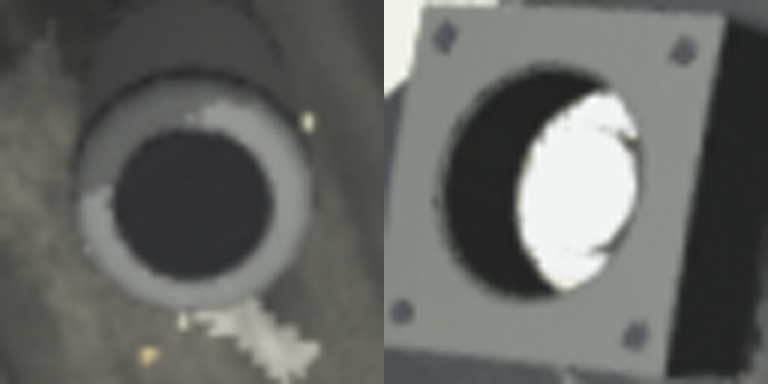

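```bash
python3 - <<'E'
from h import *
d=pickle.load(open("w1.pkl","rb"))
print(atz(d,330.8,205.8,80,1),atz(d,163.8,72.5,40,1))
print([v.round(4) for v in togo(d["s"],(592,-184,57))], Rt(d["s"]).round(3))
E
```

```text
[ 594.20590344 -183.42533092   80.        ] [673.98434976  36.94477406  40.        ]
[array([ 601.2381, -173.653 ,  211.2675]), array([154.2601,   7.0165,  11.9551]), array([0.    , 0.0006, 0.002 ])] [[-0.001  0.304 -0.953]
 [ 0.002 -0.953 -0.304]
 [-1.    -0.002  0.001]]
```

Emit:
jog_arm:
  deltas: [30, 7, 11.5, 0, 0, 0.002, 1, 45, 0, 0, 0, 0, 0, 1, 45, 0, 0, 0, 0, 0, 1, 24, 0, 0, 0, 0, 0, 1, 6, 0, 0, 0, 0, 0, 1]

```text
t: 2.08
eef_pos: [597.3, -177.2, 227.1]
tcp_rot: [-2.952, 1.569, 0.507]
ft_force: [-0.3, -0.4, 0.4]
opening: 1.0
```

```bash
python3 w.py w2 "(592.5,-184,57)"
```

```text
2.075 [-0.29 -0.42  0.42] 0.999698144859657 [-0.39  0.7   1.71  0.    0.73  0.86]
[array([ 597.6036, -177.0401,   56.1318]), array([-0.8815,  4.9695,  6.7251]), array([-0.    , -0.0017,  0.0003])]
```

View pics/w2.png

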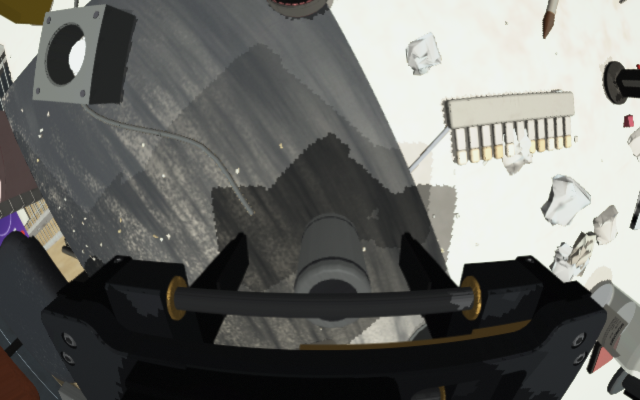

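Emit:
jog_arm:
  deltas: [-1, 5, 6.7, 0, 0, 0, 1, 0, 0, 0, 0, 0, 0, 1]

```text
t: 2.38
eef_pos: [592.5, -184.7, 230.1]
tcp_rot: [2.771, 1.567, -0.054]
ft_force: [-0.9, -0.1, -0.2]
opening: 1.004
```

```bash
python3 w.py w3 "(592.5,-184,57)"; python3 - <<'E'
import cv2
cv2.imwrite("pics/w3c.png",cv2.resize(cv2.imread("pics/w3.png")[200:340,220:430],None,fx=3.6,fy=3.6,interpolation=cv2.INTER_CUBIC))
E
```

```text
2.375 [-0.89 -0.1  -0.23] 1.0042912625791895 [-0.41  0.69  1.72  0.    0.72  0.84]
[array([ 593.1843, -184.7737,   59.0582]), array([ 2.0566, -0.7116, -0.2   ]), array([ 0.    , -0.0036, -0.0014])]
```

View pics/w3c.png

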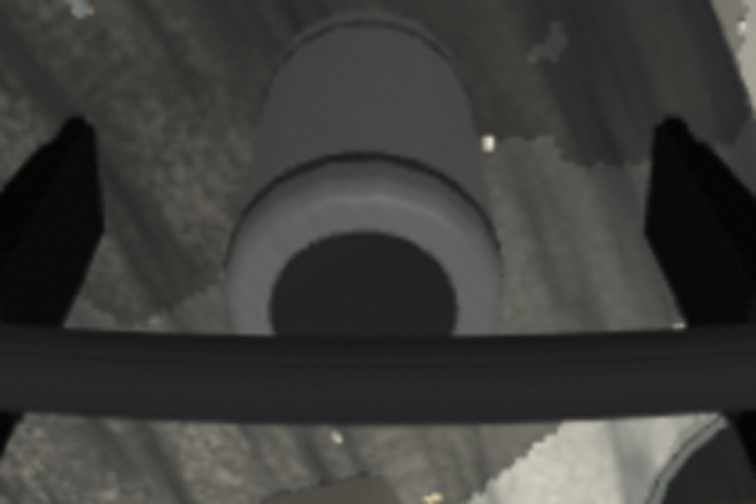

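```bash
python3 - <<'E'
from h import *
d=pickle.load(open("w3.pkl","rb"));s=d["s"];R=Rt(s);g=s["eef_pos"]+171*R[:,0]
p=atz(d,320.4,263.9,80,1);print(p, R.T@(p-g))
l=atz(d,294.4,284,80,1);r=atz(d,346.4,284,80,1);print(R.T@(l-g),R.T@(r-g))
E
```

```text
[ 603.28151676 -180.47851111   80.        ] [-20.90355735  -0.9093962  -11.00808624]
[-20.96386078 -13.94639825   0.64486811] [-20.92746316  11.97744511   0.62491745]
```

Emit:
jog_arm:
  deltas: [2, -1, 2, 0, -0.003, -0.001, 1, 0, 0, 0, 0, 0, 0, 0.3, 0, 0, 0, 0, 0, 0, 0.2, 0, 0, 0, 0, 0, 0, 0.2, 0, 0, 0, 0, 0, 0, 0.2, 0, 0, 0, 0, 0, 0, 0.2]

```text
t: 3.18
eef_pos: [590.5, -184.1, 229.4]
tcp_rot: [2.45, 1.568, -0.375]
ft_force: [0.2, 0.5, 0.0]
opening: 0.528
```

```bash
python3 w.py w4 "(591,-184,57)"; python3 - <<'E'
import cv2
cv2.imwrite("pics/w4c.png",cv2.resize(cv2.imread("pics/w4.png")[200:340,220:430],None,fx=3.6,fy=3.6,interpolation=cv2.INTER_CUBIC))
E
```

```text
3.175 [0.25 0.51 0.  ] 0.5284346850133785 [-0.41  0.69  1.72  0.    0.72  0.84]
[array([ 590.9961, -184.3117,   58.3597]), array([ 1.3601,  0.0273, -0.4901]), array([ 0.    , -0.0023, -0.0019])]
```

View pics/w4c.png

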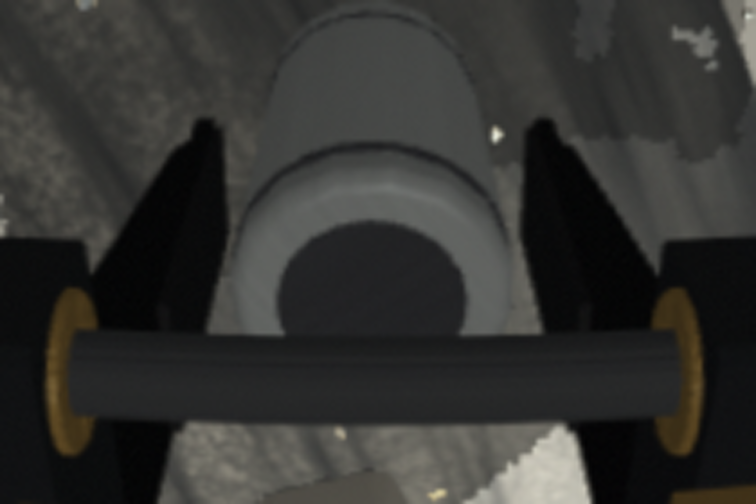

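Emit:
jog_arm:
  deltas: [1, 0, 0, 0, 0, 0, 0, 0, 0, 0, 0, 0, 0, 0, 0, 0, 0, 0, 0, 0, 0, 0, 0, 0, 0, 0, 0, 0, 0, 0, 0, 0, 0, 0, 0]

```text
t: 3.85
eef_pos: [590.5, -183.9, 228.7]
tcp_rot: [2.514, 1.568, -0.311]
ft_force: [-1.0, 0.0, 1.7]
opening: 0.412
```

Emit:
jog_arm:
  deltas: [-6, 0, 0, 0, 0, 0, 0, -6, 0, 0, 0, 0, 0, 0, -4, 0, 0, 0, 0, 0, 0, 0, 0, 0, 0, 0, 0, 0, 0, 0, 0, 0, 0, 0, 0, 0, 0, 0, 0, 0, 0, 0, 0, 0, 0, 0, 0, 0, 0]

```text
t: 4.72
eef_pos: [590.1, -183.8, 244.6]
tcp_rot: [2.895, 1.57, 0.07]
ft_force: [1.0, 0.5, -4.2]
opening: 0.408
```

```bash
python3 w.py w5 "(591,-184,57)"; python3 - <<'E'
import cv2
from cell import env
for i in range(3): print(env.state()["ft_force"],env.state()["moment"])
cv2.imwrite("pics/w5c.png",cv2.resize(cv2.imread("pics/w5.png")[200:340,220:430],None,fx=3.6,fy=3.6,interpolation=cv2.INTER_CUBIC))
E
```

```text
4.725 [ 1.02  0.47 -4.24] 0.4078690984176394 [-0.41  0.67  1.72  0.    0.75  0.84]
[array([ 590.2416, -183.8304,   73.5886]), array([16.5891,  0.422 , -0.766 ]), array([ 0.    , -0.0006, -0.0002])]
[ 0.1528643  -0.44965815 -4.49044561] [-0.04788793 -0.03056421  0.00565377]
[ 0.1528643  -0.44965815 -4.49044561] [-0.04788793 -0.03056421  0.00565377]
[ 0.1528643  -0.44965815 -4.49044561] [-0.04788793 -0.03056421  0.00565377]
```

View pics/w5c.png

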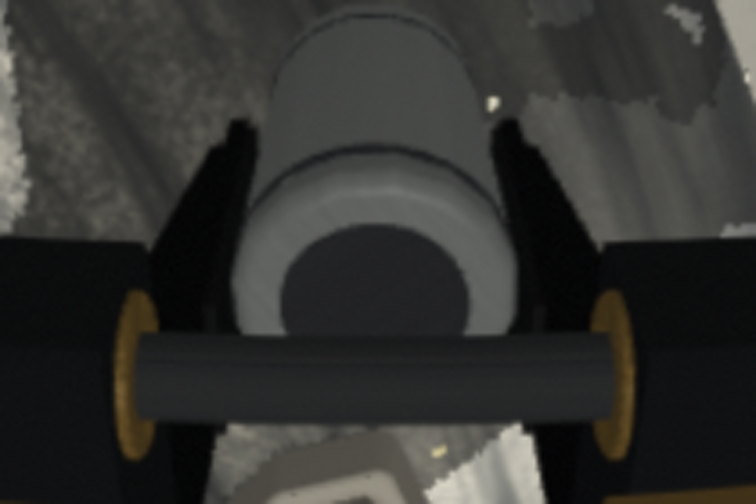

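Emit:
jog_arm:
  deltas: [-22, -10, -4, 0, 0, 0, 0, -20, -30, -12, 0, 0, 0, 0, 0, -40, -16, 0, 0, 0, 0, 0, -40, -16, 0, 0, 0, 0, 0, -40, -16, 0, 0, 0, 0, 0, -27, -12, 0, 0, 0, 0, 0, 0, 0, 0, 0, 0, 0, 0, 0, 0, 0, 0, 0, 0]

```text
t: 5.78
eef_pos: [604.5, 22.8, 287.5]
tcp_rot: [-2.989, 1.57, 0.468]
ft_force: [0.3, -0.0, -4.3]
opening: 0.409
```

```bash
python3 w.py w6 "(606,17,115)"
```

```text
5.775 [ 0.26 -0.02 -4.27] 0.4090912820970307 [-0.07  0.6   1.72  0.    0.82  1.18]
[array([604.634 ,  22.8625, 116.549 ]), array([1.5478, 5.9748, 0.3734]), array([-0.    , -0.0009,  0.0001])]
```

View pics/w6.png

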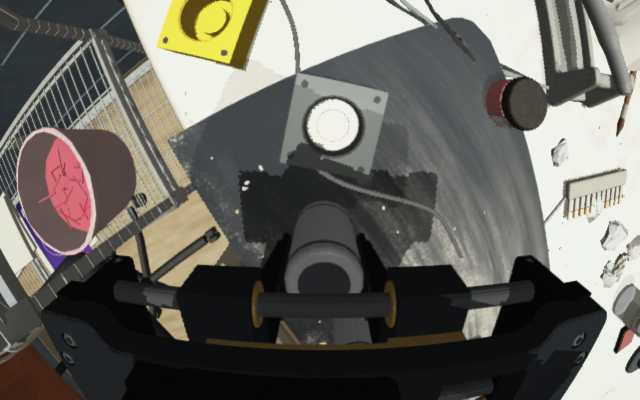

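```bash
python3 - <<'E'
import cv2,numpy as np
im=cv2.imread("pics/w6.png")
a=cv2.resize(im[70:180,275:395],None,fx=4,fy=4,interpolation=cv2.INTER_CUBIC)
b=cv2.resize(im[190:300,275:395],None,fx=4,fy=4,interpolation=cv2.INTER_CUBIC)
cv2.imwrite("pics/w6c.png",cv2.resize(np.hstack([a,b]),(800,367)) if 0 else np.hstack([a[:, :400],b[:, :400]]))
E
```

```text
(no output)
```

View pics/w6c.png

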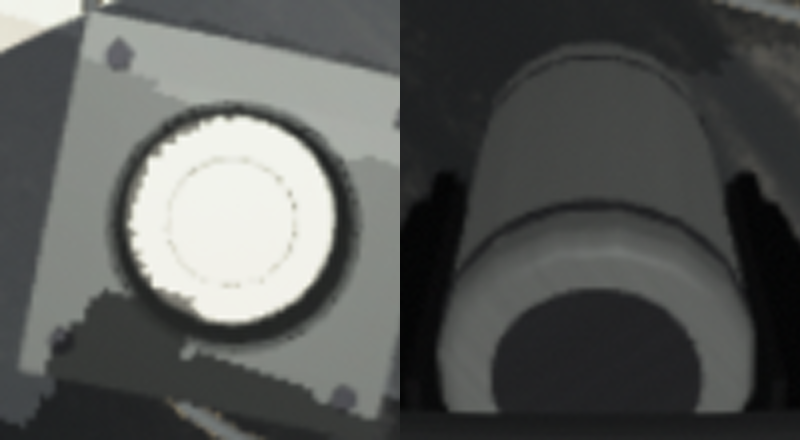

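```bash
cat >> h.py <<'E'
def intool(d,u,v,z):
    s=d["s"];R=Rt(s);g=s["eef_pos"]+171*R[:,0]; return (R.T@(atz(d,u,v,z,True)-g)).round(2)
E
python3 - <<'E'
from h import *
d=pickle.load(open("w6.pkl","rb"));b=d["s"]["eef_pos"][2]-171-57.5;print("bottom",b)
print("well",intool(d,333.1,125.8,40),atz(d,333.1,125.8,40,1))
print("dark front",intool(d,323.7,261.6,b+80), "L/R",intool(d,275+92/4-.4,282,b+80),intool(d,275+302/4-.4,282,b+80))
print("bot front",intool(d,323.7,200.4,b), intool(d,275+(500-400)/4,216,b),intool(d,275+(700-400)/4,216,b))
print("outer LR",intool(d,275+38/4-.4,278,b+80),intool(d,275+353/4-.4,278,b+80))
T=pickle.load(open("top0.pkl","rb"))
R=Rt(d["s"]);g=d["s"]["eef_pos"]+171*R[:,0];print(g,R.T@(np.array([672.3,38.3,40])-g))
E
```

```text
bottom 59.04890562064327
well [ 76.61   7.56 -69.99] [673.58127327  37.39862504  40.        ]
dark front [-22.49   0.66 -13.13] L/R [-22.5  -12.16  -1.54] [-22.5   13.61  -1.53]
bot front [ 57.52   0.64 -18.67] [ 57.51 -16.48  -6.9 ] [57.5  19.62 -6.87]
outer LR [-22.49 -18.71  -3.74] [-22.5   19.8   -3.72]
[604.6339658   22.86248681 116.54896988] [ 76.60733171   6.30927163 -69.05261478]
```

Emit:
jog_arm:
  deltas: [0, 3, -35, 0, 0, 0, 0, 2, 3.7, -35, 0, 0, 0, 0, 0, 0, 0, 0, 0, 0, 0, 0, 0, 0, 0, 0, 0, 0]

```text
t: 6.32
eef_pos: [674.4, 34.1, 285.0]
tcp_rot: [-0.479, 1.57, 2.972]
ft_force: [0.5, 0.7, -4.4]
opening: 0.411
```

```bash
python3 - <<'E'
from h import *
d=pickle.load(open("w6.pkl","rb"));R=Rt(d["s"]);g=d["s"]["eef_pos"]+171*R[:,0]
print(g+R@np.array([0,6.7,-70]))
E
python3 w.py w7 "(673.4,37.8,103)"
python3 - <<'E'
from h import *
from cell import eyes
for n in ["top"]:
    d=eyes.read_camera(n); pickle.dump(d,open(n+"7.pkl","wb")); im=d["image"][:,:,::-1]
    cv2.imwrite(f"pics/{n}7.png",cv2.resize(im[120:230,200:330],None,fx=5,fy=5,interpolation=cv2.INTER_CUBIC))
E
```

```text
[673.26256946  38.19223786 116.60806307]
6.325 [ 0.52  0.68 -4.37] 0.41070900772000585 [-0.05  0.69  1.54  0.    0.92  1.21]
[array([674.2166,  34.103 , 114.0445]), array([11.0463, -3.859 , -0.1784]), array([0.    , 0.0011, 0.0006])]
```

View pics/w7.png

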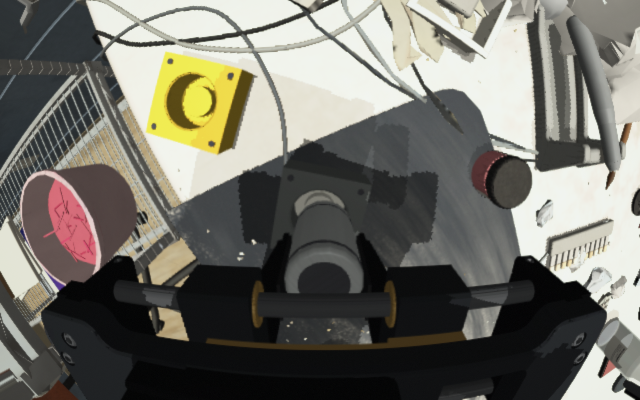

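View pics/top7.png

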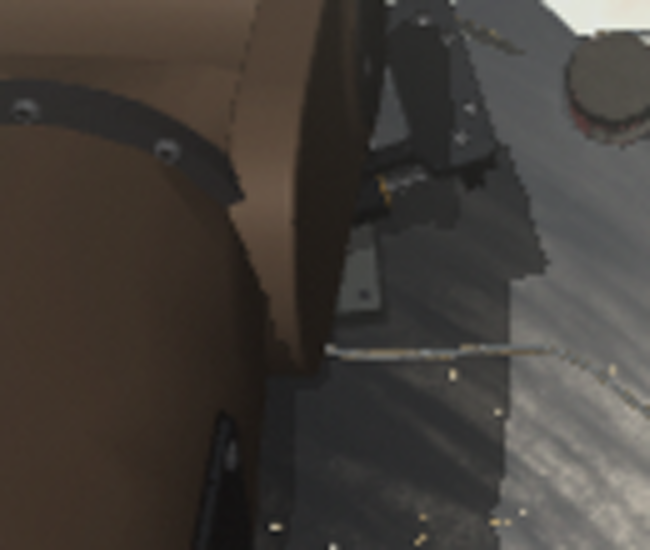

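Emit:
jog_arm:
  deltas: [4, -3.8, 0, 0, 0, 0, 0, 4, 0, 0, 0, 0, 0, 0, 0, 0, 0, 0, 0, 0, 0]

```text
t: 6.8
eef_pos: [672.2, 37.7, 277.1]
tcp_rot: [-0.555, 1.57, 2.896]
ft_force: [-0.3, -0.2, -4.2]
opening: 0.408
```

```bash
python3 w.py w8 "(673.3,38.1,100)"
python3 - <<'E'
from h import *
im=cv2.imread("pics/w8.png");cv2.imwrite("pics/w8c.png",cv2.resize(im[150:300,250:400],None,fx=4,fy=4,interpolation=cv2.INTER_CUBIC))
E
```

```text
6.8 [-0.29 -0.23 -4.21] 0.4078789247837216 [-0.04  0.69  1.55  0.    0.9   1.22]
[array([672.0363,  37.7547, 106.1355]), array([ 6.1343, -0.0381, -1.157 ]), array([0.    , 0.0009, 0.0006])]
```

View pics/w8c.png

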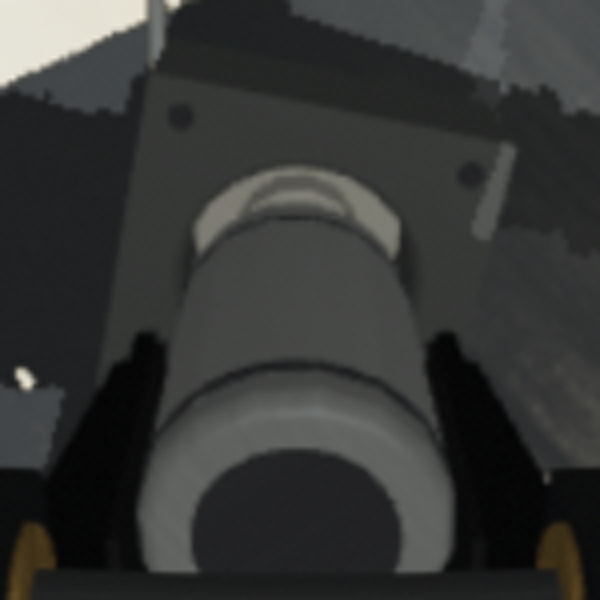

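```bash
python3 - <<'E'
from h import *
d=pickle.load(open("w8.pkl","rb"));b=d["s"]["eef_pos"][2]-171-57.5;print(b)
f=lambda x,y,z:intool(d,250+x/4-.4,150+y/4-.4,z)
print("rim front",f(299,166,40),"bot front",f(297,215,b),"dark front",f(297,448,b+80))
print("rim L,R",f(190,240,40),f(408,240,40))
print("holes",f(180,116,40),f(470,174,40))
d6=pickle.load(open("w6.pkl","rb"))
g=lambda x,y:intool(d6,275+x/4-.4,70+y/4-.4,40)
print("w6 holes",g(120,55),g(343,397),g(62,340))
print("w6 rim",g(110,223),g(360,223),g(235,100),g(235,347))
E
```

```text
48.635365645233776
rim front [ 66.11   1.12 -23.15] bot front [ 57.48   0.75 -16.51] dark front [-22.51   0.75 -13.17]
rim L,R [ 66.14 -19.22  -8.85] [66.12 21.47 -8.83]
holes [ 66.12 -20.44 -32.6 ] [ 66.1   32.64 -21.65]
w6 holes [  76.64  -13.12 -101.51] [ 76.58  28.33 -37.7 ] [ 76.59 -24.45 -48.61]
w6 rim [ 76.61 -15.17 -70.42] [ 76.61  30.8  -70.61] [ 76.63   7.69 -93.06] [ 76.59   7.85 -47.14]
```

Emit:
jog_arm:
  deltas: [4, 0, -0.8, 0, 0, 0, 0, 4, 0, 0, 0, 0, 0, 0, 3, 0, 0, 0, 0, 0, 0, 0, 0, 0, 0, 0, 0, 0]

```text
t: 7.35
eef_pos: [673.1, 38.0, 265.4]
tcp_rot: [-0.621, 1.57, 2.83]
ft_force: [0.4, -0.5, -4.1]
opening: 0.406
```

Emit:
jog_arm:
  deltas: [2, 0, 0, 0, 0, 0, 0, 2, 0, 0, 0, 0, 0, 0, 0, 0, 0, 0, 0, 0, 0]

```text
t: 7.72
eef_pos: [673.1, 38.0, 261.2]
tcp_rot: [-0.633, 1.57, 2.818]
ft_force: [-0.3, 0.3, -4.7]
opening: 0.411
```

```bash
python3 w.py w9 "(673,38.1,67.5)"
python3 - <<'E'
from h import *
from cell import env
s=env.state();print(s["ft_force"],s["moment"])
im=cv2.imread("pics/w9.png");cv2.imwrite("pics/w9c.png",cv2.resize(im[150:300,250:400],None,fx=4,fy=4,interpolation=cv2.INTER_CUBIC))
E
```

```text
7.725 [-0.26  0.31 -4.74] 0.4113104999594522 [-0.04  0.71  1.56  0.    0.87  1.22]
[array([672.9968,  38.0548,  90.2399]), array([22.7399, -0.1066,  0.071 ]), array([0.    , 0.0006, 0.0004])]
[-0.78618304 -0.01487236 -2.8685387 ] [ 1.49912976e-02  9.48653653e-05 -5.36815435e-02]
```

View pics/w9c.png

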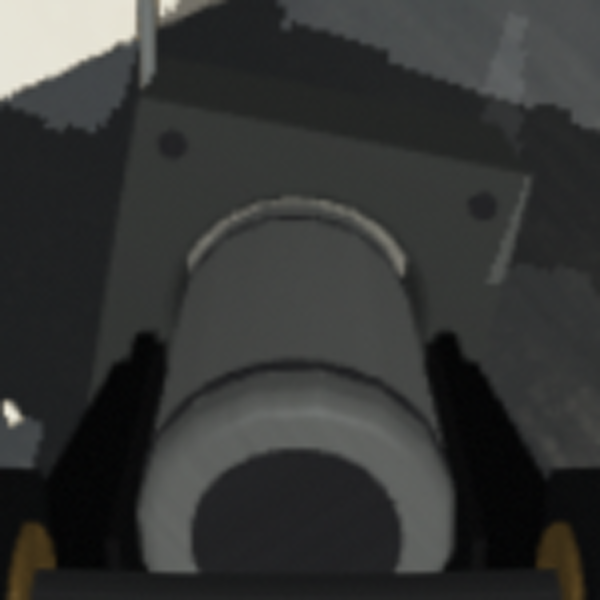

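Emit:
jog_arm:
  deltas: [3, 0, 0, 0, 0, 0, 0, 3, 0, 0, 0, 0, 0, 0, 0, 0, 0, 0, 0, 0, 0]

```text
t: 8.15
eef_pos: [673.2, 38.0, 255.0]
tcp_rot: [-0.863, 1.57, 2.588]
ft_force: [0.5, -0.0, -4.6]
opening: 0.408
```

Emit:
jog_arm:
  deltas: [2, 0, 0, 0, 0, 0, 0, 2, 0, 0, 0, 0, 0, 0, 0, 0, 0, 0, 0, 0, 0]

```text
t: 8.52
eef_pos: [673.2, 38.0, 250.8]
tcp_rot: [-1.116, 1.571, 2.335]
ft_force: [-0.4, 0.2, -4.3]
opening: 0.407
```

Emit:
jog_arm:
  deltas: [2, 0, 0, 0, 0, 0, 0, 2, 0, 0, 0, 0, 0, 0, 0, 0, 0, 0, 0, 0, 0]

```text
t: 8.9
eef_pos: [673.3, 38.0, 247.6]
tcp_rot: [2.946, 1.57, 0.115]
ft_force: [-0.7, 0.3, -3.5]
opening: 0.409
```

Emit:
jog_arm:
  deltas: [2, 0, 0, 0, 0, 0, 0, 2, 0, 0, 0, 0, 0, 0]

```text
t: 9.15
eef_pos: [673.3, 38.0, 243.8]
tcp_rot: [2.898, 1.569, 0.066]
ft_force: [-1.0, 0.1, 1.8]
opening: 0.409
```

Emit:
jog_arm:
  deltas: [2, 0, 0, 0, 0, 0, 0, 1, 0, 0, 0, 0, 0, 0]

```text
t: 9.4
eef_pos: [673.3, 38.0, 240.6]
tcp_rot: [2.892, 1.569, 0.06]
ft_force: [-1.0, 0.3, 1.6]
opening: 0.412
```

Emit:
jog_arm:
  deltas: [1, 0, 0, 0, 0, 0, 0, 1, 0, 0, 0, 0, 0, 0]

```text
t: 9.65
eef_pos: [673.3, 38.0, 238.5]
tcp_rot: [2.889, 1.569, 0.057]
ft_force: [-1.0, -0.2, 2.7]
opening: 0.409
```

Emit:
jog_arm:
  deltas: [1, 0, 0, 0, 0, 0, 0]

```text
t: 9.78
eef_pos: [673.4, 38.0, 237.8]
tcp_rot: [2.886, 1.569, 0.054]
ft_force: [-2.8, -0.3, 8.0]
opening: 0.411
```

Emit:
jog_arm:
  deltas: [0.8, 0, 0, 0, 0, 0, 0]

```text
t: 9.9
eef_pos: [673.4, 38.0, 237.5]
tcp_rot: [2.853, 1.568, 0.021]
ft_force: [-3.4, -0.5, 9.1]
opening: 0.408
```

Emit:
jog_arm:
  deltas: [0.7, 0, 0, 0, 0, 0, 0, 0, 0, 0, 0, 0, 0, 0]

```text
t: 10.15
eef_pos: [673.5, 38.1, 237.7]
tcp_rot: [2.82, 1.567, -0.012]
ft_force: [-0.6, -0.1, 1.7]
opening: 0.406
```

```bash
python3 w.py w10 "(673,38.1,67.5)"
python3 - <<'E'
from h import *
im=cv2.imread("pics/w10.png");cv2.imwrite("pics/w10c.png",cv2.resize(im[150:300,250:400],None,fx=4,fy=4,interpolation=cv2.INTER_CUBIC))
E
```

```text
10.15 [-0.65 -0.13  1.66] 0.4064804740070452 [-0.04  0.74  1.57  0.    0.83  1.22]
[array([674.1053,  38.0666,  66.7105]), array([-0.7923, -0.1795,  0.474 ]), array([ 0.    , -0.0033, -0.0011])]
```

View pics/w10c.png

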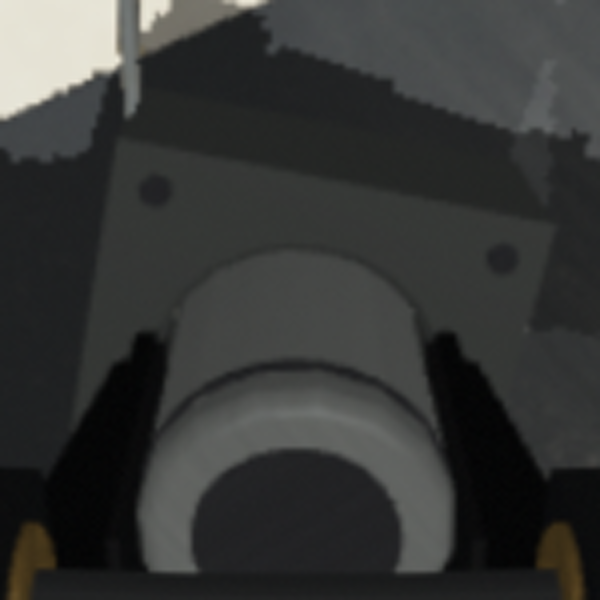

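Emit:
jog_arm:
  deltas: [0, 0, 0, 0, 0.003, 0.001, 0.5, 0, 0, 0, 0, 0, 0, 0.6, 0, 0, 0, 0, 0, 0, 0.6, -20, 0, 0, 0, 0, 0, 0.6, -25, 0, 0, 0, 0, 0, 0.4, -10, 0, 0, 0, 0, 0, 0, 0, 0, 0, 0, 0, 0, 0]

```text
t: 11.08
eef_pos: [673.4, 38.0, 296.4]
tcp_rot: [2.823, 1.562, -0.009]
ft_force: [-0.5, 0.2, -0.0]
opening: 0.34
```

```bash
python3 w.py w11 "(673,38.1,67.5)" "(673,38.1,111)"
```

```text
11.075 [-0.53  0.15 -0.02] 0.34007125179368103 [-0.04  0.67  1.53  0.    0.93  1.22]
[array([674.9002,  37.9839, 125.3952]), array([57.8829, -0.3804,  0.8356]), array([ 0.    , -0.0083, -0.0027])]
[array([674.9002,  37.9839, 125.3952]), array([14.3846, -0.2614,  0.4746]), array([ 0.    , -0.0083, -0.0027])]
```

View pics/w11.png

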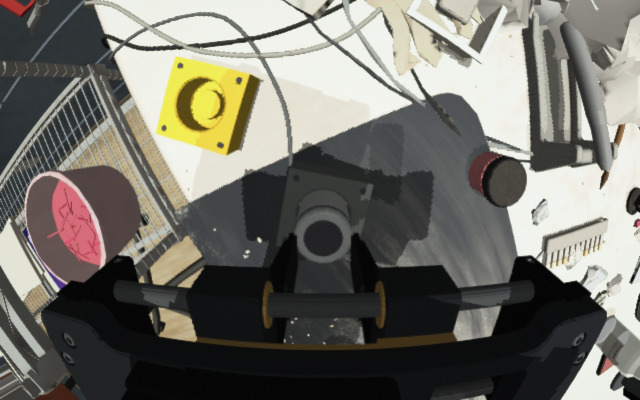

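Emit:
jog_arm:
  deltas: [6, 0, 0.5, 0, -0.008, -0.002, 0, 3, 0, 0, 0, 0, 0, 0, 2, 0, 0, 0, 0, 0, 0, 0, 0, 0, 0, 0, 0, 0]

```text
t: 11.62
eef_pos: [672.6, 37.8, 281.7]
tcp_rot: [-0.201, 1.566, -3.033]
ft_force: [-0.3, 0.5, 0.7]
opening: 0.006
```

Emit:
jog_arm:
  deltas: [2, 0, 0, 0, 0, 0, 0, 1, 0, 0, 0, 0, 0, 0]

```text
t: 11.88
eef_pos: [672.8, 37.8, 279.2]
tcp_rot: [-0.146, 1.567, -2.978]
ft_force: [-2.0, -0.0, 9.6]
opening: 0.008
```

Emit:
jog_arm:
  deltas: [1, 0, 0, 0, 0, 0, 0]

```text
t: 12.0
eef_pos: [672.9, 37.8, 279.3]
tcp_rot: [-0.017, 1.569, -2.849]
ft_force: [-3.8, 0.2, 9.5]
opening: 0.002
```

Emit:
jog_arm:
  deltas: [1, 0, 0, 0, 0, 0, 0]

```text
t: 12.12
eef_pos: [672.9, 37.8, 279.3]
tcp_rot: [0.199, 1.569, -2.633]
ft_force: [-3.5, 0.1, 8.8]
opening: 0.002
```

Emit:
jog_arm:
  deltas: [1.5, 0, 0, 0, 0, 0, 0]

```text
t: 12.25
eef_pos: [672.8, 37.8, 279.1]
tcp_rot: [0.719, 1.57, -2.113]
ft_force: [-3.8, -0.4, 11.7]
opening: 0.006
```

Emit:
jog_arm:
  deltas: [-25, 0, 0, 0, 0, 0, 0.5, -28, 0, 10, 0, 0, 0, 1, 0, 5, 40, 0, 0, 0, 1, 0, 7, 50, 0, 0, 0, 1, 0, 6, 45, 0, 0, 0, 1, 0, 5, 25, 0, 0, 0, 1, 0, 0, 0, 0, 0, 0, 1, 0, 0, 0, 0, 0, 0, 1]

```text
t: 13.25
eef_pos: [513.8, -37.3, 334.5]
tcp_rot: [2.392, 1.567, -0.439]
ft_force: [-0.0, -0.0, 0.4]
opening: 0.788
```

```bash
python3 w.py w12 "(497,-43,57)"
```

```text
13.25 [-0.   -0.02  0.36] 0.788173932782805 [-0.2   0.43  1.91 -0.    0.81  1.06]
[array([514.38  , -37.5926, 163.5258]), array([1.064787e+02, 1.000000e-04, 1.803420e+01]), array([ 0.    , -0.0026, -0.0024])]
```

View pics/w12.png

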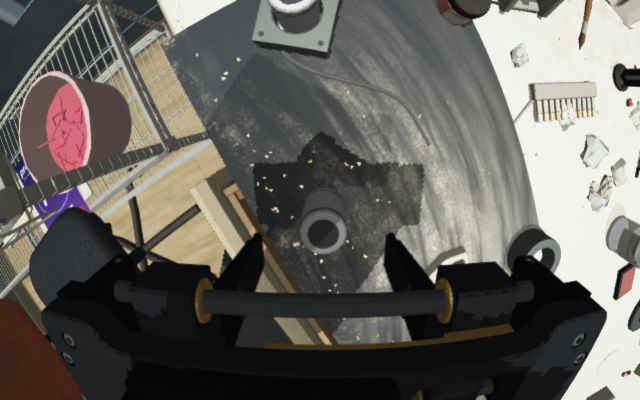

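```bash
python3 - <<'E'
from h import *
d=pickle.load(open("w12.pkl","rb"));im=cv2.imread("pics/w12.png")
k=np.hstack([cv2.resize(im[195:275,285:365],None,fx=5,fy=5,interpolation=cv2.INTER_CUBIC),cv2.resize(im[170:350,180:350],None,fx=2.2,fy=400/180,interpolation=cv2.INTER_CUBIC)])
cv2.imwrite("pics/w12c.png",k)
for z in (0,40,80): print(z,atz(d,240,195,z,1),atz(d,335,345,z,1))
T=pickle.load(open("top0.pkl","rb"))
for z in (0,40): print(z,atz(T,262,258,z),atz(T,330,320,z), "rail outer",atz(T,232,268,z))
print("A",intool(d,324,231,80))
E
```

```text
0 [479.82089019  45.86319936   0.        ] [ 309.84691718 -120.17755304    0.        ]
40 [494.24802605  38.46199347  40.        ] [ 345.79905513 -106.55184828   40.        ]
80 [508.6751619   31.06078758  80.        ] [381.75119307 -92.92614353  80.        ]
0 [467.49895619  36.25934541   0.        ] [ 325.64933318 -120.80340151    0.        ] rail outer [445.15857351 105.72028566   0.        ]
40 [467.5701225   30.73910209  40.        ] [ 331.73309409 -119.66620997   40.        ] rail outer [446.17668392  97.25579431  40.        ]
A [83.49  0.85 15.78]
```

View pics/w12c.png

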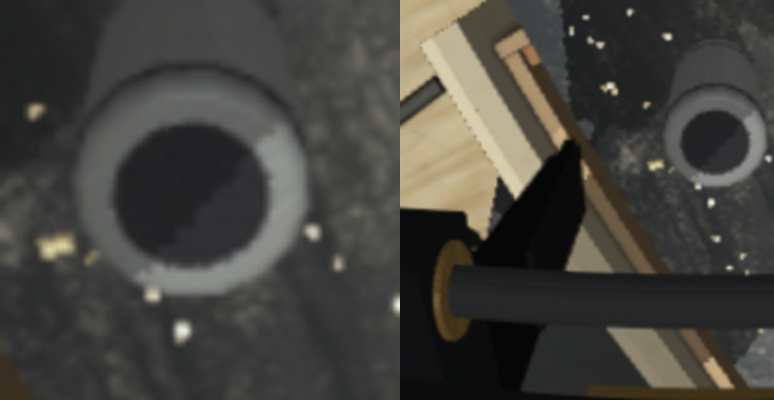

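Emit:
jog_arm:
  deltas: [30, 0.5, 17.5, 0, -0.002, -0.002, 1, 35, 0, 0, 0, 0, 0, 1, 30, 0, 0, 0, 0, 0, 1, 10, 0, 0, 0, 0, 0, 0.7, 0, 0, 0, 0, 0, 0, 0.6, 0, 0, 0, 0, 0, 0, 0.6]

```text
t: 14.05
eef_pos: [501.5, -41.5, 227.2]
tcp_rot: [2.629, 1.566, -0.198]
ft_force: [0.3, 0.4, 0.1]
opening: 0.746
```

```bash
python3 w.py w13 "(497,-43,57)"; python3 - <<'E'
import cv2
cv2.imwrite("pics/w13c.png",cv2.resize(cv2.imread("pics/w13.png")[200:340,220:430],None,fx=3.6,fy=3.6,interpolation=cv2.INTER_CUBIC))
E
```

```text
14.05 [0.25 0.39 0.1 ] 0.7455325929229473 [-0.21  0.59  2.02  0.    0.53  1.04]
[array([502.416 , -41.6718,  56.2397]), array([-0.7844,  0.0318,  4.7761]), array([ 0.    , -0.0046, -0.0026])]
```

View pics/w13c.png

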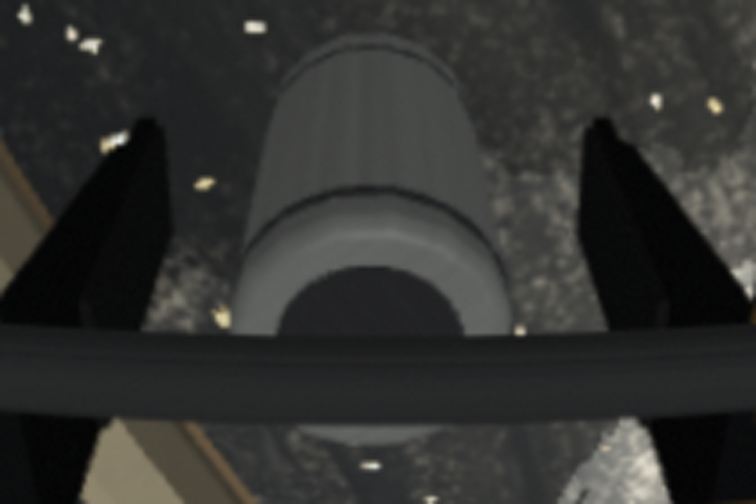

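```bash
python3 - <<'E'
from h import *
d=pickle.load(open("w13.pkl","rb"));print(intool(d,220+371/3.6-.4,200+266/3.6-.4,80))
d=pickle.load(open("w5.pkl","rb"));print(intool(d,220+374/3.6-.4,200+224/3.6-.4,d["s"]["eef_pos"][2]-171-57.7+80))
E
```

```text
[-23.73   0.17  -7.29]
[-22.29   0.55 -12.9 ]
```

Emit:
jog_arm:
  deltas: [-0.8, 0, 5.3, 0, -0.004, -0.002, 0.6, 0, 0, 0, 0, 0, 0, 0.5, 0, 0, 0, 0, 0, 0, 0.4, 0, 0, 0, 0, 0, 0, 0, 0, 0, 0, 0, 0, 0, 0, 0, 0, 0, 0, 0, 0, 0]

```text
t: 14.85
eef_pos: [496.2, -43.3, 229.8]
tcp_rot: [2.55, 1.567, -0.278]
ft_force: [-0.8, 0.5, -1.4]
opening: 0.422
```

Emit:
jog_arm:
  deltas: [0, 0, 0, 0, 0, 0, 0, 0, 0, 0, 0, 0, 0, 0]

```text
t: 15.1
eef_pos: [496.2, -43.3, 229.8]
tcp_rot: [2.544, 1.567, -0.284]
ft_force: [-1.0, -1.3, -0.3]
opening: 0.42
```

Emit:
jog_arm:
  deltas: [0, 0, 0, 0, 0, 0, 0, 0, 0, 0, 0, 0, 0, 0, -6, 0, 0, 0, 0, 0, 0, -6, 0, 0, 0, 0, 0, 0, -4, 0, 0, 0, 0, 0, 0, 0, 0, 0, 0, 0, 0, 0, 0, 0, 0, 0, 0, 0, 0, 0, 0, 0, 0, 0, 0, 0]

```text
t: 16.1
eef_pos: [496.1, -43.3, 247.1]
tcp_rot: [2.558, 1.567, -0.27]
ft_force: [0.1, -0.1, -1.4]
opening: 0.419
```

```bash
python3 w.py w14 "(497,-43,57)"; python3 - <<'E'
from h import *
im=cv2.imread("pics/w14.png");cv2.imwrite("pics/w14c.png",cv2.resize(im[200:340,220:430],None,fx=3.6,fy=3.6,interpolation=cv2.INTER_CUBIC))
d=pickle.load(open("w14.pkl","rb"));s=d["s"];R=Rt(s);g=s["eef_pos"]+171*R[:,0]
z=-70
t=np.array([517.2,-320.3,118])-70*np.array([-R[0,2],-R[1,2],0])
print(g,t,R.T@(t-g),R.round(3))
E
```

```text
16.1 [ 0.09 -0.15 -1.37] 0.4192836656283467 [-0.22  0.55  2.02 -0.    0.57  1.04]
[array([496.7503, -43.448 ,  76.1037]), array([19.1052, -0.0351, -0.8515]), array([ 0.    , -0.0031, -0.0021])]
[496.75028735 -43.4480009   76.10367188] [ 450.62004862 -341.91161783  118.        ] [-41.76463768 269.72742577 135.89209946] [[ 0.004  0.309 -0.951]
 [-0.001 -0.951 -0.309]
 [-1.     0.002 -0.003]]
```

View pics/w14c.png

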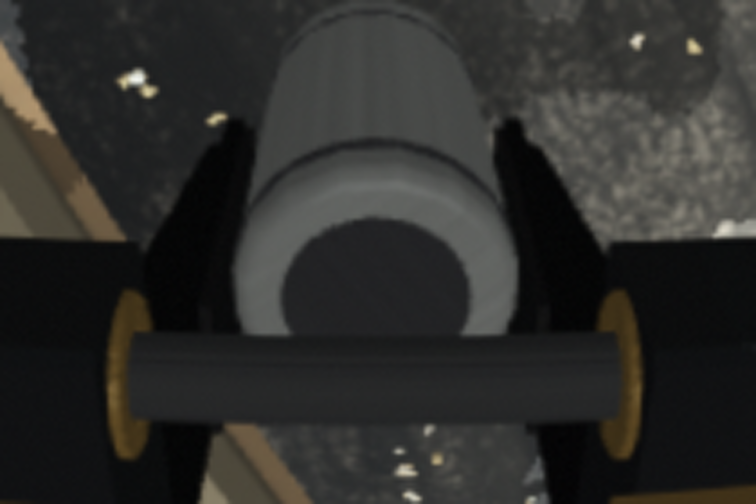

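Emit:
jog_arm:
  deltas: [-22, 10, 5, 0, -0.003, -0.002, 0, -20, 30, 15, 0, 0, 0, 0, 0, 45, 23, 0, 0, 0, 0, 0, 50, 25, 0, 0, 0, 0, 0, 50, 25, 0, 0, 0, 0, 0, 45, 23, 0, 0, 0, 0, 0, 28, 14, 0, 0, 0, 0, 0, 0, 0, 0, 0, 0, 0, 0, 0, 0, 0, 0, 0, 0]

```text
t: 17.27
eef_pos: [450.8, -337.2, 289.0]
tcp_rot: [-0.631, 1.569, 2.827]
ft_force: [0.1, 0.3, -0.9]
opening: 0.424
```

```bash
python3 w.py w15 "(450.6,-342,118)"; python3 - <<'E'
import cv2,numpy as np
im=cv2.imread("pics/w15.png")
a=cv2.resize(im[70:180,275:395],None,fx=4,fy=4,interpolation=cv2.INTER_CUBIC)
b=cv2.resize(im[190:300,275:395],None,fx=4,fy=4,interpolation=cv2.INTER_CUBIC)
cv2.imwrite("pics/w15c.png",np.hstack([a[:, :400],b[:, :400]]))
E
```

```text
17.275 [ 0.13  0.31 -0.85] 0.42369746793553903 [-0.76  0.55  1.83 -0.    0.77  0.5 ]
[array([ 450.4865, -337.1542,  117.983 ]), array([-0.0195,  4.4709,  1.6304]), array([0.    , 0.0014, 0.001 ])]
```

View pics/w15.png

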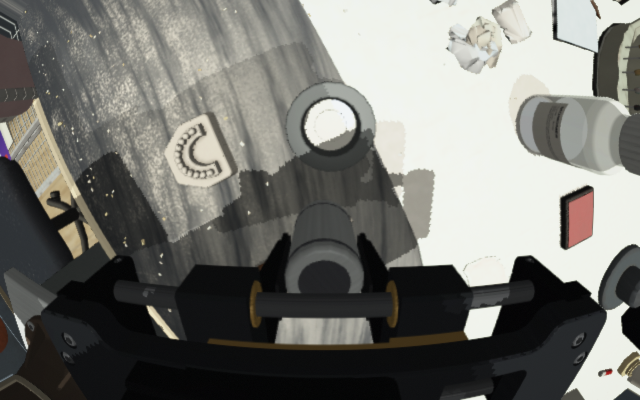

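View pics/w15c.png

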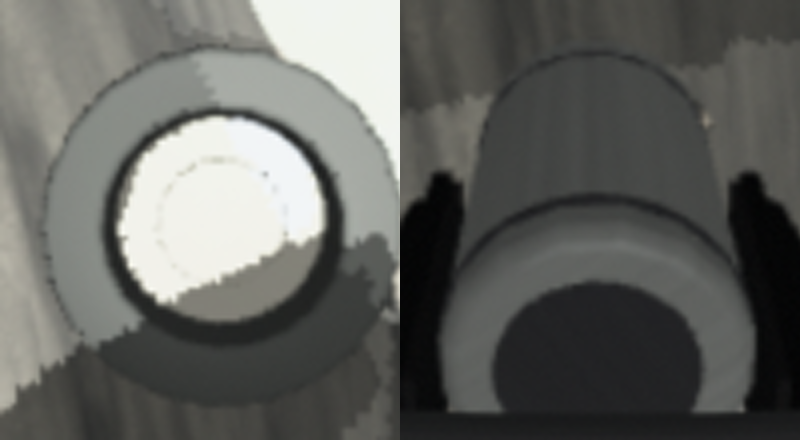

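```bash
python3 - <<'E'
from h import *
d=pickle.load(open("w15.pkl","rb"));b=d["s"]["eef_pos"][2]-229.8;R=Rt(d["s"]);g=d["s"]["eef_pos"]+171*R[:,0]
f=lambda x,y,z:intool(d,275+x/4-.4,70+y/4-.4,z)
w=f(223.5,226,40);print(b,"well",w,g+R@w, "rims",f(102,226,40),f(345,226,40),f(223,106,40),f(223,346,40))
print("dark front",f(197,480+281,b+80),"bot front",f(197,480+49,b))
print("cams",R.T@(np.array([517.2,-320.2,40])-g))
print("target", g+R@np.array([0,w[1]-.6,w[2]-.3]))
E
```

```text
59.18274580025002 well [ 77.88   5.7  -69.68] [ 518.36701855 -320.89669126   40.00215835] rims [ 77.9  -16.72 -69.8 ] [ 77.86  28.2  -69.92] [ 77.85   5.58 -91.98] [ 77.91   5.67 -47.11]
dark front [-21.22   0.76 -13.38] bot front [ 58.78   0.77 -17.19]
cams [ 77.88440158   4.67539665 -68.78698024]
target [ 518.59123071 -320.27401481  117.88223541]
```

Emit:
jog_arm:
  deltas: [0, 2.5, -30, 0, 0, 0, 0, 4, 2.5, -30, 0, 0, 0, 0, 4, 0, -9, 0, 0, 0, 0, 0, 0, 0, 0, 0, 0, 0, 0, 0, 0, 0, 0, 0, 0]

```text
t: 17.95
eef_pos: [519.5, -315.9, 280.7]
tcp_rot: [-0.784, 1.567, 2.678]
ft_force: [-0.2, 0.4, -1.2]
opening: 0.422
```

```bash
python3 w.py w16 "(518.3,-320.2,107)"
```

```text
17.95 [-0.18  0.44 -1.21] 0.42159926675745735 [-0.65  0.61  1.72 -0.    0.81  0.6 ]
[array([ 518.9433, -315.574 ,  109.7324]), array([2.728 , 3.7485, 2.5089]), array([0.    , 0.0026, 0.0026])]
```

Emit:
jog_arm:
  deltas: [1, 3.8, 2.4, 0, 0.003, 0.003, 0, 1, 0, 0, 0, 0, 0, 0, 0, 0, 0, 0, 0, 0, 0]

```text
t: 18.38
eef_pos: [517.2, -321.4, 279.0]
tcp_rot: [2.221, 1.57, -0.602]
ft_force: [0.1, -0.5, -2.8]
opening: 0.422
```

```bash
python3 w.py w17 "(518.3,-320.2,107)"
python3 - <<'E'
from h import *
im=cv2.imread("pics/w17.png");cv2.imwrite("pics/w17c.png",cv2.resize(im[150:300,250:400],None,fx=4,fy=4,interpolation=cv2.INTER_CUBIC))
E
```

```text
18.375 [ 0.09 -0.51 -2.8 ] 0.42229625259748116 [-0.66  0.61  1.72  0.    0.81  0.59]
[array([ 517.3411, -321.4841,  108.0405]), array([ 1.0407, -0.7753, -1.4223]), array([ 0.    , -0.0006, -0.0008])]
```

View pics/w17c.png

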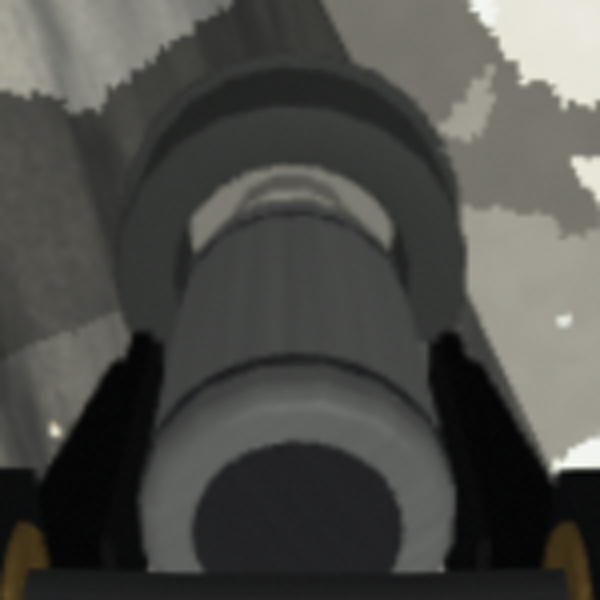

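Emit:
jog_arm:
  deltas: [3, -0.9, -1.3, 0, 0, 0, 0, 4, 0, 0, 0, 0, 0, 0, 3, 0, 0, 0, 0, 0, 0, 0, 0, 0, 0, 0, 0, 0]

```text
t: 18.92
eef_pos: [518.3, -319.9, 268.2]
tcp_rot: [2.258, 1.57, -0.565]
ft_force: [0.1, 0.7, -1.4]
opening: 0.421
```

Emit:
jog_arm:
  deltas: [3, 0, 0, 0, 0, 0, 0, 2, 0, 0, 0, 0, 0, 0, 0, 0, 0, 0, 0, 0, 0]

```text
t: 19.3
eef_pos: [518.3, -320.0, 264.2]
tcp_rot: [2.112, 1.569, -0.71]
ft_force: [-1.2, 1.0, 3.0]
opening: 0.424
```

```bash
python3 w.py w18 "(518.3,-320.2,67)"
python3 - <<'E'
from h import *
im=cv2.imread("pics/w18.png");cv2.imwrite("pics/w18c.png",cv2.resize(im[150:300,250:400],None,fx=4,fy=4,interpolation=cv2.INTER_CUBIC))
E
```

```text
19.3 [-1.19  0.96  3.04] 0.4241670848187578 [-0.66  0.63  1.73 -0.    0.78  0.59]
[array([ 518.5357, -320.2419,   93.1635]), array([26.1634,  0.1263,  0.0663]), array([ 0.    , -0.001 , -0.0017])]
```

View pics/w18c.png

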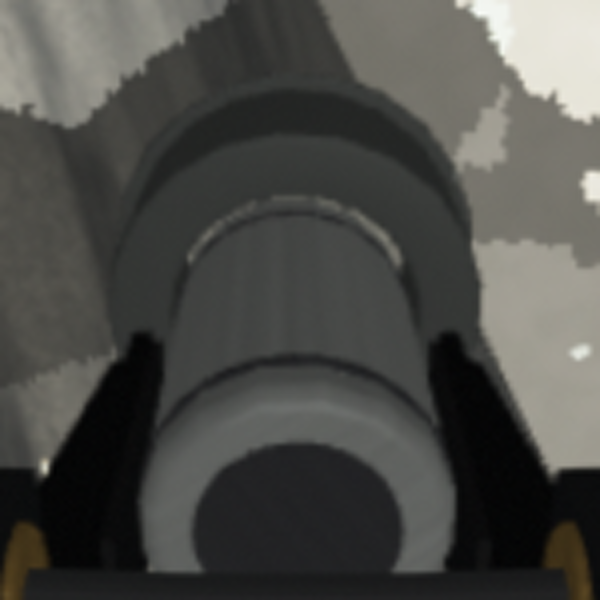

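Emit:
jog_arm:
  deltas: [-1, -0.4, 1.3, 0, 0, 0, 0, 0, 0, 0, 0, 0, 0, 0]

```text
t: 19.6
eef_pos: [516.8, -320.0, 265.0]
tcp_rot: [2.119, 1.569, -0.703]
ft_force: [-0.2, -0.1, -1.7]
opening: 0.42
```

Emit:
jog_arm:
  deltas: [2, 0, 0, 0, 0, 0, 0, 2, 0, 0, 0, 0, 0, 0, 0, 0, 0, 0, 0, 0, 0]

```text
t: 19.98
eef_pos: [516.8, -320.1, 260.3]
tcp_rot: [2.078, 1.569, -0.745]
ft_force: [0.7, 0.1, -0.8]
opening: 0.422
```

Free again; bottom ≈30.5 mm, in the well. Continue.

Emit:
jog_arm:
  deltas: [3, 0, 0, 0, 0, 0, 0, 2, 0, 0, 0, 0, 0, 0, 0, 0, 0, 0, 0, 0, 0]

```text
t: 20.35
eef_pos: [516.8, -320.1, 254.8]
tcp_rot: [2.053, 1.569, -0.769]
ft_force: [0.5, -0.0, -0.6]
opening: 0.42
```

Emit:
jog_arm:
  deltas: [2, 0, 0, 0, 0, 0, 0, 2, 0, 0, 0, 0, 0, 0]

```text
t: 20.6
eef_pos: [516.9, -320.1, 251.0]
tcp_rot: [2.119, 1.569, -0.703]
ft_force: [-1.8, 0.7, 5.7]
opening: 0.425
```

Emit:
jog_arm:
  deltas: [2, 0, 0, 0, 0, 0, 0, 1, 0, 0, 0, 0, 0, 0]

```text
t: 20.85
eef_pos: [516.9, -320.1, 248.6]
tcp_rot: [2.115, 1.568, -0.708]
ft_force: [-0.9, 0.9, 3.4]
opening: 0.421
```

Emit:
jog_arm:
  deltas: [2, 0, 0, 0, 0, 0, 0, 1, 0, 0, 0, 0, 0, 0]

```text
t: 21.1
eef_pos: [516.9, -320.1, 246.0]
tcp_rot: [2.123, 1.568, -0.699]
ft_force: [-0.8, 1.1, 5.3]
opening: 0.423
```

Emit:
jog_arm:
  deltas: [2, 0, 0, 0, 0, 0, 0, 1, 0, 0, 0, 0, 0, 0]

```text
t: 21.35
eef_pos: [517.0, -320.1, 243.2]
tcp_rot: [2.137, 1.567, -0.685]
ft_force: [-1.7, 0.7, 4.4]
opening: 0.422
```

Emit:
jog_arm:
  deltas: [2, 0, 0, 0, 0, 0, 0]

```text
t: 21.48
eef_pos: [517.0, -320.1, 241.3]
tcp_rot: [2.132, 1.567, -0.69]
ft_force: [-1.5, 0.8, 4.2]
opening: 0.424
```

Emit:
jog_arm:
  deltas: [1, 0, 0, 0, 0, 0, 0, 1, 0, 0, 0, 0, 0, 0]

```text
t: 21.72
eef_pos: [517.0, -320.1, 239.4]
tcp_rot: [2.131, 1.567, -0.691]
ft_force: [-2.1, 1.9, 7.7]
opening: 0.421
```

Emit:
jog_arm:
  deltas: [1, 0, 0, 0, 0, 0, 0]

```text
t: 21.85
eef_pos: [517.0, -320.1, 238.7]
tcp_rot: [2.139, 1.567, -0.683]
ft_force: [-3.2, 1.3, 11.5]
opening: 0.428
```

Emit:
jog_arm:
  deltas: [0, 0, 0, 0, 0, 0, 0, 0, 0, 0, 0, 0.003, 0.003, 0.5, 0, 0, 0, 0, 0, 0, 0.6, 0, 0, 0, 0, 0, 0, 0.6, -20, 0, 0, 0, 0, 0, 0.6, -25, 0, 0, 0, 0, 0, 0.4, -10, 0, 0, 0, 0, 0, 0, 0, 0, 0, 0, 0, 0, 0, 0, 0, 0, 0, 0, 0, 0]

```text
t: 22.98
eef_pos: [516.5, -319.8, 292.4]
tcp_rot: [2.311, 1.565, -0.511]
ft_force: [1.2, 0.1, -0.1]
opening: 0.234
```

```bash
python3 w.py w19 "(517.5,-320,111)"
```

```text
22.975 [ 1.16  0.07 -0.07] 0.23383139036229222 [-0.66  0.59  1.72  0.    0.83  0.59]
[array([ 517.2916, -320.2518,  121.3563]), array([10.359 ,  0.4692, -0.8644]), array([ 0.    , -0.0037, -0.004 ])]
```

View pics/w19.png

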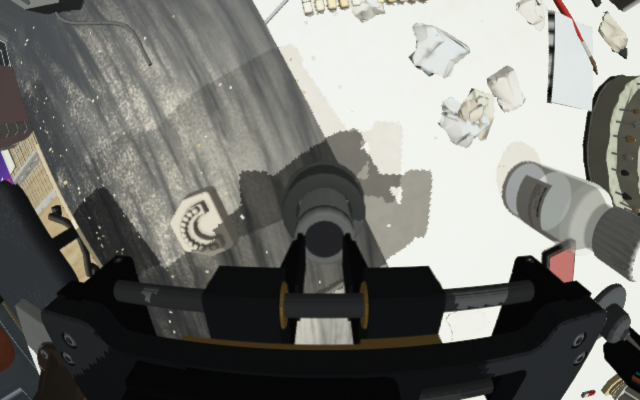

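Emit:
jog_arm:
  deltas: [4, 0.5, -0.5, 0, -0.003, -0.004, 0, 3, 0, 0, 0, 0, 0, 0, 2, 0, 0, 0, 0, 0, 0, 0, 0, 0, 0, 0, 0, 0]

```text
t: 23.52
eef_pos: [517.1, -320.1, 280.9]
tcp_rot: [-1.158, 1.568, 2.303]
ft_force: [0.5, 0.3, 0.1]
opening: 0.003
```

Emit:
jog_arm:
  deltas: [1, 0, 0, 0, 0, 0, 0, 1, 0, 0, 0, 0, 0, 0]

```text
t: 23.78
eef_pos: [517.2, -320.2, 279.3]
tcp_rot: [-1.233, 1.569, 2.227]
ft_force: [-1.7, 0.5, 11.2]
opening: 0.002
```

Emit:
jog_arm:
  deltas: [1, 0, 0, 0, 0, 0, 0, 1, 0, 0, 0, 0, 0, 0]

```text
t: 24.02
eef_pos: [517.2, -320.3, 279.4]
tcp_rot: [2.893, 1.57, 0.071]
ft_force: [-3.2, 1.8, 10.3]
opening: 0.003
```

Emit:
jog_arm:
  deltas: [1.2, 0, 0, 0, 0, 0, 0]

```text
t: 24.15
eef_pos: [517.2, -320.2, 279.4]
tcp_rot: [2.269, 1.57, -0.554]
ft_force: [-3.1, 1.9, 12.2]
opening: 0.005
```

Emit:
jog_arm:
  deltas: [-25, 0, 0, 0, 0, 0, 0, -40, 0, 0, 0, 0, 0, 0.3, -40, 20, 20, 0, 0, 0, 0.3, -20, 50, 20, 0, 0, 0, 0.3, 0, 50, 20, 0, 0, 0, 0.3, 0, 50, 20, 0, 0, 0, 0.3, 0, 20, 0, 0, 0, 0, 0.3, 0, 0, 0, 0, 0, 0, 0.3]

```text
t: 25.15
eef_pos: [499.7, -530.8, 409.2]
tcp_rot: [1.853, 1.568, -0.968]
ft_force: [0.1, -0.4, 0.1]
opening: 0.3
```

```bash
python3 - <<'E'
from h import *
from cell import env,eyes
s=env.state();print(s["t"],s["ft_force"])
k=[]
for n in ["scene","top"]:
    d=eyes.read_camera(n); pickle.dump(d,open(n+"9.pkl","wb")); im=d["image"][:,:,::-1]
    x0,y0=(230,120) if n=="scene" else (230,90)
    k.append(cv2.resize(im[y0:y0+230,x0:x0+210 if n=="scene" else x0+230],None,fx=1.8,fy=1.8,interpolation=cv2.INTER_CUBIC))
cv2.imwrite("pics/fin.png",np.hstack(k))
E
```

```text
25.15 [ 0.09246337 -0.42172641  0.10102357]
```

View pics/fin.png

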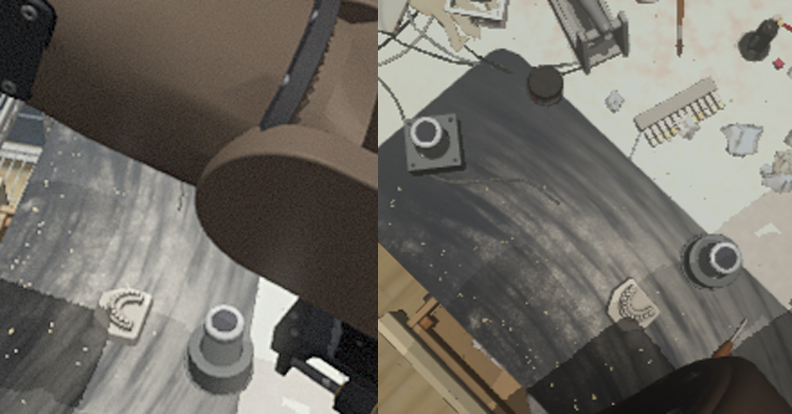

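Both canisters stand upright in their holders: the square holder's at top-image about (259,164), the round holder's at about (430,233). The jar and cast look unmoved, and the robot is clear of everything. Handing in.

```bash
python3 - <<'E'
from cell import env
print(env.job_done())
E
```

```text
the job is handed in; nothing more can be done
None
```

Both canisters are home in their wells and the job was handed in at about 25 s of the 61 s allowed.

- **Weighing:** I lifted the canister at about (591, −184) and held it still. It read −4.2 to −4.5 N (about 440 g), so it was the full one. The other read about −1.2 N when lifted, so it was empty.
- **Full canister, square holder:** I pushed it down with the grip until the force rose on the washer, with about 13 N of contact force.
- **Empty canister, round holder:** It touched the well's edge lightly (about 4 N) on the way in. I backed off, shifted about 1.3 mm and it went in freely. It reached the washer at about 12.6 N.
- **Press check from above:** Closed fingertips pressed each canister at about 9–12 N. Both tops stood at about 89.3 mm under load, against 90 mm expected unloaded. The largest press I read was about 16 N including the canister's weight.
- **Final pictures:** Both canisters stood upright, the cast and jar looked unmoved, and the robot was touching nothing. The arm hid the square holder in the scene picture, so that one was checked in the top picture only.
- **Disagreements:** The cameras differed by up to about 4 mm in horizontal position; I corrected for this with close wrist views and by feel.

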